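# Set the glue timer for a clamped panel

## Task

The panel is glued and in its clamps: set the free-standing clockwork timer near it to 15 minutes. As with any clockwork timer, wind it clockwise past the 20-minute mark first, then turn it back to 15. Hold it down on the bench with firm, steady but not heavy pressure while you turn, so that its case stays put, then let go of it, and leave everything else on the bench alone.

Things in the scene. Friction and masses are not known exactly. Their poses are not given: they have to be found in the camera images.
- timer: Timer case: round white drum lying flat, 92 mm across, dial plate 30 mm above the bench, 0.2 to 0.31 kg with knob, loose on four rubber feet (35 mm radius, friction 0.5 to 0.7). Origin: on the axis, at bench level; z up; x towards the zero mark and hanging loop. Under its own weight alone it spins with the knob; pressed with 14 to 20 N it stays. More than 30 N between case and bench harms it.
- timer_zero (a point): Zero mark (three long ticks side by side) at the rim of the case, 44 mm from the axis along the case's x, 30 mm above the bench; shows whether the case turns. Ticks run clockwise from it as on a clock, 60 minutes to the full circle: medium ticks every 5 minutes, long ones at 15 (on the case's -y axis), 30 and 45.
- timer_grip (a point): Grip point of the black knob, on the axis, 56 mm above the bench. Round skirt 55 mm across, its top at 34 mm; on it an upright bar 50 long, 13 thick, 30 high (34 to 64 mm above the bench), to grip from above across its thickness. Turns with the knob: x along the bar to the end with the white pointer line, y across it, z up.
- timer_knob (a joint): Knob setting in rad: 0 with the pointer on the zero mark, growing clockwise seen from above, 0.1047 rad a minute (15 minutes 1.571, 20 minutes 2.094), stop at 5.76. Starts with a few minutes left on it. Turning takes 0.16 to 0.20 N m, and it stays where it is left.
- pad_center (a point): Bystander: yellow round hand pad, 120 mm across and 51 mm high with a round grip on top, loose. Point: half-way up on its axis.
- tape: Bystander: roll of brown tape lying flat, 96 mm across, 25 mm high, loose. Origin: on its axis, on the bench.
- pencil: Bystander: flat red carpenter's pencil, 170 mm long, 7 mm high, loose, lying near the timer. Origin: under its middle; x along it.
- offcut: Bystander: pine offcut 45 x 75 x 18 mm, loose, lying near the timer. Origin: centre of its underside.
- glue: Bystander: white glue bottle, 64 mm across, 170 mm high, standing loose. Origin: centre of its underside.
- hammer: Bystander: ball-peen hammer, 270 mm long, lying loose. Origin: under its handle; x towards the head.
- glue_up: The glued pine panel, 180 x 500 x 18 mm, on bearers in two F-clamps, up to 84 mm high, beyond the timer; does not move. Origin: under its middle on the bench; x across the boards, towards the clamp handles.
There are look-alikes about, which are no part of the job. Leave any pink or red look-alike of the timer alone.

How it is judged (in metres and radians):
On the way:
1. the timer is wound clockwise past the 20-minute mark (value of joint timer_knob above 2.094 rad), for 0.1 s.
At the end, for the whole second after the job is handed in: The timer, wound past 20 minutes on the way, is set to 15 minutes within one minute (knob at 1.571 +-0.105 rad), stands flat and still on the bench, its case where it was at the start: neither its axis nor its zero mark moved by more than 12 mm (value of joint timer_knob between 1.466 and 1.676 rad and distance of each of timer_zero, timer from where it was at the start of the episode below 0.012 m and angle between timer's own z axis and vertical below 0.05 rad and linear speed of timer below 0.01 m/s); the robot touches nothing.
It fails at once if the timer's case turns or slides: its zero mark moves more than 12 mm from where it was at the start (distance of timer_zero from where it was at the start of the episode above 0.012 m).
It fails at once if the timer is pressed onto the bench with more than 30 N (contact force between timer and table above 30 N).
It fails at once if a bystander is disturbed (moved more than 15 mm) (distance of any of pad_center, tape, pencil, offcut, glue, hammer from where it was at the start of the episode above 0.015 m).
It also fails if it takes over 64 s, if anything falls off the work surface, if the arm or the gripper's body presses on something with over 40 N, if the wrist force passes 120 N, or if a joint passes its speed limit or range.

## Robot

A 7-joint arm with a two-finger parallel gripper is mounted at the origin on the work surface. World frame = base frame: x ahead of the robot, y to its left, z up, the work surface at z = 0. Lengths are in m, angles in degrees, forces in N, time in s.
With the tool pointing down it reaches from about 0.35 to 0.9 m from the base axis. Payload 8.1 kg.
Tool frame: the origin (TCP) lies midway between the tips of the shut fingers; the grasp point (between the pads) lies behind it (manip.grasp_offset is the z of the grasp point in the tool frame, in m); z points along the fingers, y is the line along which they close (so a half turn about z gives the same grasp; the last joint's range is limited). The gripper opens to 85 mm and grips with 20 to 120 N. Pads are 22 mm wide; open, the fingers measure 114 mm over their backs; the gripper's body (76 mm by 85 mm) begins 54 mm behind the grasp point. The pads swing forward as they close: fully open they stand 13 mm farther back than shut.
Start: joints at [58.637, 24.895, 1.432, 90.138, -0.665, 64.973, -4.303], TCP at [0.269, -0.564, 0.193] pointing down, gripper open.
Joint ranges: [-149.89, 149.89], [-25.12, 119.58], [-72.63, 75.52], [4.76, 147.25], [-75.54, 255.54], [6.69, 114.76], [-157.13, 157.13]. Speed limits (degrees/s): [127.2, 127.2, 172.46, 172.46, 180, 180, 180].

## Interface

Orientations are given as [roll, pitch, yaw] about the fixed x, y, z axes, in that order (R = Rz(yaw) Ry(pitch) Rx(roll)).
In Python, from rig import manip gives the robot as it stands.
- The arm moves only by the tool apply_moves, never from a script. Its arguments are lists of equal length, an entry for each row: "delta_pos": the shift along the tool's x, y, z in units of 0.4 m (1.0 is 0.4 m), a list of three; "twist": the turn about the tool's z in units of 180 degrees (1.0 is 180 degrees). In form: {"delta_pos": [[tx, ty, tz], ...], "twist": [twist, ...]}. A call has exactly 10 rows; each row is the pose to reach, as a shift and turn from the pose commanded when the call began, along the tool's axes at that moment, turning the shorter way round; what a row does not reach only later rows make up. A row lasts 1/8 s, in which the tool goes at most 62.5 mm and 10.7 degrees, less where a joint would pass 70% of its speed; a pose out of reach is approached as far as the arm can. A call with a number of a shift or a turn outside -1 to 1 is refused whole. A call with a gripper value outside its range is refused whole. "grip" is the gripper's target within -1 to 1 (shut at 1, half-way at 0, fully open at -1), set as the call begins (left out, the last holds). The fingers move at their own pace and stop on an object; "grip_force" is the grip in N (left out, the last holds). Time passes only in rows, so rows that repeat a pose let the fingers close, or fill a call up. It gives the time, the measured TCP pose, the force, the opening and the grip force at its end, in the units of the state.
- manip.sense(): the state, without advancing time (a new reading comes with each control period).
- manip.read_camera(name): name is "scene" or "top" or "wrist"; returns a dict with "frame" (384x512x3 uint8, blue, green, red), "fov_y" (degrees; the focal length in pixels is half the picture's height over the tangent of half this angle, whatever the lens; pixels are square), "cx", "cy" (the principal point, pixels), "pose" (4x4, takes a point from camera to world coordinates). Camera axes: x right, y down, z forward; pixel columns grow to the right and rows downward; lengths in m; the calibration is good to about 2 mm. A picture is of the moment at which its call begins. There is no depth.
- manip.hand_in(): hands the job in; it is judged then, once.
The state is a dict: "clock": time; "joint_pos": joint angles; "qd": joint speeds; "tau": joint torques, N m; "position": TCP position; "eef_rot": TCP orientation; "force": force on the tool from outside, world axes, zero at the start; "wrist_torque": the same for the moment, N m; "gripper_width": finger opening in m; "grip_force": force on a finger pad.
Only numpy, scipy, OpenCV 4.12 (cv2) and the standard library are available. Lean on these libraries where they do the work, as an engineer would, in place of code of your own. Each camera call takes 0.05 s, during which the arm holds its last target. There are 200 camera calls.

## Working session

There is one attempt and no reset: what is moved stays moved. The work goes in short steps, Python scripts to look and compute and a tool call to move; the robot and the scene stay as the last step left them, time stands still between calls to the robot, and variables do not carry over. Pictures are saved under pics/ and viewed, at most 10 in all, crops included, and the job is handed in when it is done.

Besides the shell and the picture viewer there is one more tool, called as name(argument=value, ...) on one line, values as JSON. apply_moves: Moves the arm, as the interface text tells. Its arguments: {"type":"object","properties":{"delta_pos":{"type":"array","items":{"type":"array","items":{"type":"number","minimum":-1,"maximum":1}}},"twist":{"type":"array","items":{"type":"number","minimum":-1,"maximum":1}},"grip":{"type":"number"},"grip_force":{"type":"number"}},"required":["delta_pos","twist"]}

```bash
mkdir -p pics; ls; python3 - <<'E'
from rig import manip
import cv2,numpy as np
print(manip.sense(), manip.grasp_offset)
for n in ["scene","top","wrist"]:
    c=manip.read_camera(n); cv2.imwrite(f"pics/{n}0.png",c["frame"]); print(n,c["fov_y"],c["cx"],c["cy"],np.round(c["pose"],3).tolist())
    np.savez(f"{n}0.npz",**c)
E
```

```text
pics
{'clock': 0.0, 'joint_pos': array([58.63738856, 24.93460698,  1.43123705, 90.19021811, -0.66539671,
       64.97295882, -4.3035237 ]), 'qd': array([ 0.03147042, -0.03616371, -0.02358473,  0.05222915, -0.0602676 ,
       -0.02203062, -0.11236649]), 'tau': array([ 6.61833437e-04, -6.70462990e+01,  1.02497980e+00, -3.16204298e+01,
        1.54451339e-02,  1.26111068e-02,  1.65484897e-05]), 'position': array([ 0.26861011, -0.56370045,  0.19203855]), 'eef_rot': array([-1.79910856e+02,  7.56646565e-03,  2.54787693e+01]), 'force': array([ 0.0982864 ,  0.7665733 , -0.24821994]), 'wrist_torque': array([ 0.01391693, -0.02513256,  0.00155567]), 'grip_force': 0.0, 'gripper_width': 0.08518197784970939} -0.0187
scene 54.03296921075788 249.6780849447009 187.71384554733112 [[0.872, 0.354, -0.339, 0.915], [0.49, -0.649, 0.582, -0.647], [-0.014, -0.673, -0.739, 0.91], [0.0, 0.0, 0.0, 1.0]]
top 56.10055658304609 246.03029935751007 191.0697533602556 [[0.007, -0.989, 0.145, 0.387], [-1.0, -0.006, 0.002, 0.008], [-0.001, -0.145, -0.989, 1.075], [0.0, 0.0, 0.0, 1.0]]
wrist 64.067027577823 258.24711991823943 190.05043597105498 [[0.43, -0.857, -0.284, 0.341], [-0.903, -0.409, -0.134, -0.53], [-0.001, 0.314, -0.949, 0.374], [0.0, 0.0, 0.0, 1.0]]
```

View pics/top0.png

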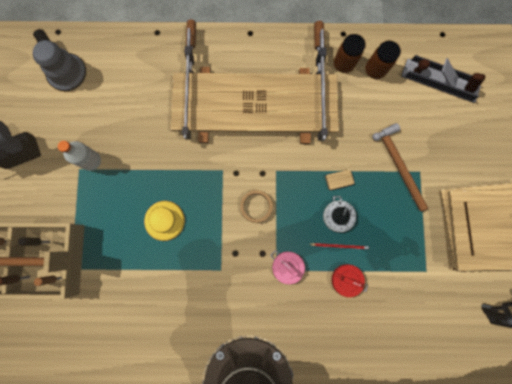

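View pics/scene0.png

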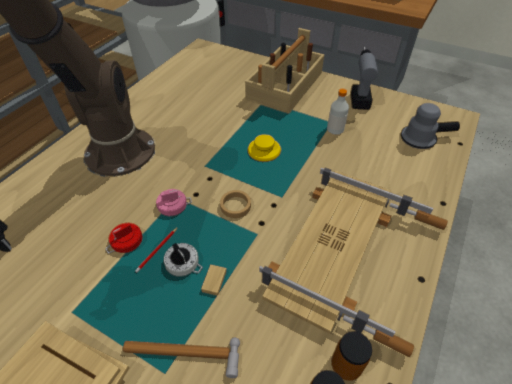

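Top view: white timer at (340,215), pink look-alike at (289,268), red look-alike at (349,281). The white drum with the black knob fits the description. I'll confirm it in one enlarged crop and measure it.

```bash
cat > h.py <<'E'
import numpy as np,cv2
def ray(c,u,v,z):
    f=c["frame"].shape[0]/2/np.tan(np.radians(float(c["fov_y"])/2))
    P=np.array(c["pose"]); d=P[:3,:3]@np.array([(u-c["cx"])/f,(v-c["cy"])/f,1]); o=P[:3,3]
    return o+d*(z-o[2])/d[2]
def proj(c,p):
    f=c["frame"].shape[0]/2/np.tan(np.radians(float(c["fov_y"])/2))
    P=np.array(c["pose"]); q=P[:3,:3].T@(np.array(p)-P[:3,3]); return f*q[0]/q[2]+c["cx"],f*q[1]/q[2]+c["cy"]
E
python3 - <<'E'
from h import *
t=np.load("top0.npz"); s=np.load("scene0.npz")
a=cv2.resize(t["frame"][175:300,262:387],(400,400),interpolation=3); b=cv2.resize(s["frame"][225:295,140:230],(400,311),interpolation=3)
b=cv2.copyMakeBorder(b,0,89,0,0,0); cv2.imwrite("pics/crop1.png",np.hstack([a,b]))
for c,r in ((t,(190,240,315,365)),(s,(230,290,150,215))):
    h=cv2.cvtColor(c["frame"],cv2.COLOR_BGR2HSV); m=((h[...,1]<70)&(h[...,2]>110)).astype(np.uint8)
    mm=np.zeros_like(m); mm[r[0]:r[1],r[2]:r[3]]=m[r[0]:r[1],r[2]:r[3]]
    mm=cv2.morphologyEx(mm,cv2.MORPH_OPEN,np.ones((3,3)))
    k=max(cv2.findContours(mm,0,2)[0],key=cv2.contourArea); e=cv2.fitEllipse(cv2.convexHull(k)); print(e, ray(c,*e[0],.03), ray(c,*e[0],.015))
E
```

```text
((339.125732421875, 215.0526885986328), (32.01337432861328, 32.91603469848633), 162.7760467529297) [ 0.47100041 -0.26064744  0.03      ] [ 0.47221092 -0.26450818  0.015     ]
((180.5382080078125, 257.3963928222656), (28.14643669128418, 34.39487838745117), 75.35665130615234) [ 0.47253394 -0.2676384   0.03      ] [ 0.46498145 -0.26116867  0.015     ]
```

View pics/crop1.png

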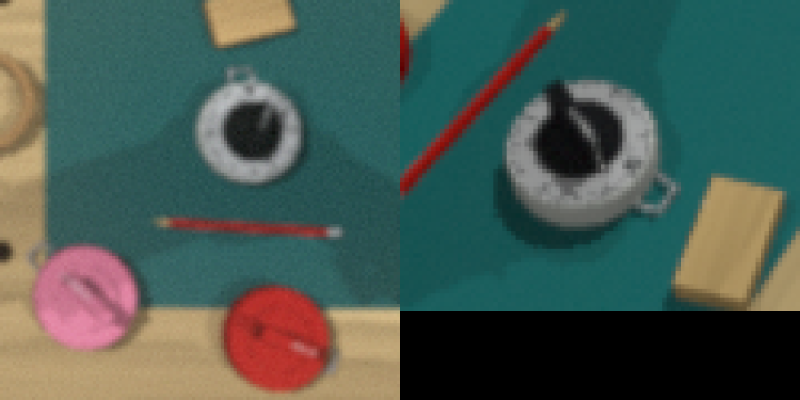

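The crop shows the white drum with black knob and hanging loop near crop (240,75). It stands between the offcut and the red pencil, so this is the timer. Pink and red are the look-alikes. I'm moving above it for a closer look.

apply_moves(delta_pos=[[0.04,-0.02,0],[0.14,-0.08,0],[0.25,-0.15,0],[0.36,-0.21,0],[0.47,-0.28,0],[0.58,-0.34,0],[0.67,-0.4,0],[0.74,-0.44,0],[0.78,-0.462,0],[0.78,-0.462,0]], twist=[-0.03,-0.085,-0.14,-0.195,-0.25,-0.305,-0.36,-0.415,-0.47,-0.52], grip=-1)

```text
clock: 1.4
position: [0.472, -0.2612, 0.1927]
eef_rot: [180.0, -0.0, 119.6]
force: [0.5, 0.1, 0.5]
gripper_width: 0.0853
grip_force: 0.0
```

```bash
python3 - <<'E'
from h import *
from rig import manip
s=manip.sense(); print(s["position"],s["eef_rot"],s["joint_pos"],s["force"],s["clock"])
c=manip.read_camera("wrist"); np.savez("w1.npz",**c)
print(proj(c,(.471,-.263,.03)), np.round(c["pose"],3).tolist())
cv2.imwrite("pics/w1.png",c["frame"])
E
```

```text
[ 0.47202486 -0.26118009  0.19272273] [ 1.79967765e+02 -3.12313573e-02  1.19572823e+02] [ 42.80011362  19.29751846 -25.41650774 100.48218833   9.16973197
  62.2743385   43.92207418] [0.51831494 0.05434231 0.48970398] 1.4
(np.float64(257.490903376653), np.float64(162.9722461037645)) [[0.87, 0.468, 0.156, 0.431], [0.493, -0.826, -0.273, -0.192], [0.001, 0.314, -0.949, 0.375], [0.0, 0.0, 0.0, 1.0]]
```

View pics/w1.png

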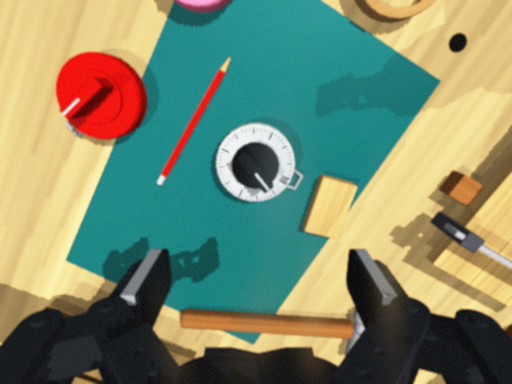

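Wrist view: timer at (256,163), pointer end at about (266,190), loop at (292,180). Next I measure these.

```bash
cat > m.py <<'E'
from h import *
import sys
def meas(c,uv,png):
    f=c["frame"]; h=cv2.cvtColor(f,cv2.COLOR_BGR2HSV); u0,v0=map(int,uv)
    r=62; sub=h[v0-r:v0+r,u0-r:u0+r]; off=np.array([u0-r,v0-r])
    m=((sub[...,1]<80)&(sub[...,2]>120)).astype(np.uint8)
    mo=cv2.morphologyEx(cv2.morphologyEx(m,cv2.MORPH_CLOSE,np.ones((3,3))),cv2.MORPH_OPEN,cv2.getStructuringElement(2,(7,7)))
    k=max(cv2.findContours(mo,0,1)[0],key=cv2.contourArea); e=cv2.fitEllipse(cv2.convexHull(k))
    ctr=ray(c,*(np.array(e[0])+off),.03); print("ellipse",np.array(e[0])+off,e[1:],"ctr",ctr[:2])
    cv2.imwrite(png,cv2.resize(f[v0-r:v0+r,u0-r:u0+r],(560,560),interpolation=2))
    # bright pixels inside the knob (pointer line)
    Y,X=np.nonzero(sub[...,2]>130); 
    P=np.array([ray(c,x+off[0],y+off[1],.064)[:2] for x,y in zip(X,Y)])
    g=P[np.linalg.norm(P-ctr[:2],axis=1)<.026]
    if len(g)>2:
        l=cv2.fitLine(g.astype(np.float32),2,0,.01,.01).ravel(); mu=g.mean(0)
        d=l[:2]*np.sign(l[:2]@(mu-ctr[:2])); print("pointer n",len(g),"mean",mu,"dir deg",np.degrees(np.arctan2(d[1],d[0])),"from ctr",np.degrees(np.arctan2(*(mu-ctr[:2])[::-1])))
E
python3 - <<'E'
from m import *
c=np.load("w1.npz"); meas(c,(256,163),"pics/w1c.png")
p=np.array([ray(c,292,180,.01)]); print("loop",p)
E
```

```text
ellipse [255.35160065 162.12908173] ((79.3613510131836, 80.85577392578125), 106.39037322998047) ctr [ 0.46837527 -0.26334923]
pointer n 299 mean [ 0.47634674 -0.27516584] dir deg -140.6068275923511 from ctr -55.99642967218578
loop [[ 0.52110001 -0.26482352  0.01      ]]
```

View pics/w1c.png

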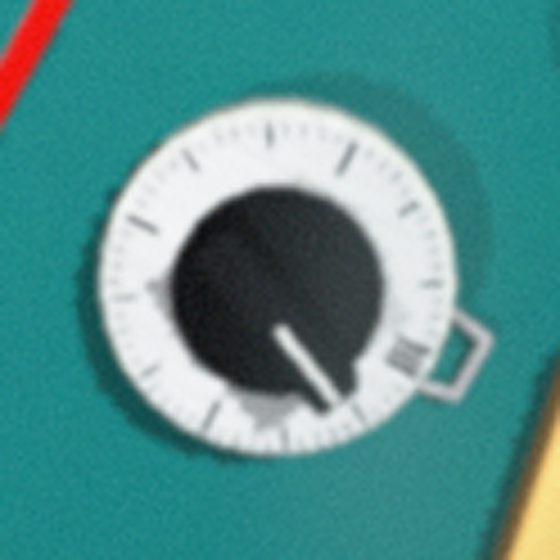

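Zero mark at crop (407,355) and pointer line from (280,330) to (338,403), so a few minutes are left on it. I turn those into world angles.

```bash
python3 - <<'E'
from m import *
c=np.load("w1.npz"); k=560/124
def w(x,y,z): return ray(c,(x+.5)/k-.5+194,(y+.5)/k-.5+101,z)[:2]
a,b=w(280,330,.064),w(338,403,.064); ct=np.array([.4684,-.2633]); z=w(407,355,.03)
A=lambda d: np.degrees(np.arctan2(d[1],d[0]))
print(a,b,"line",A(b-a),"tip from ctr",A(b-ct),np.linalg.norm(b-ct),"zero",z,A(z-ct),np.linalg.norm(z-ct))
l=[w(143,225,.03),w(347,158,.03),w(210,417,.03)]; print("30,45,15",[(A(q-ct),np.linalg.norm(q-ct)) for q in l], "45-15",A(l[2]-l[1]),"0-30",A(z-l[0]))
E
```

```text
[ 0.47102975 -0.26695798] [ 0.49169349 -0.2757417 ] line -23.029321434433964 tip from ctr -28.107907881886383 0.026408004751577507 zero [ 0.50726621 -0.26478422] -2.186947960231897 0.03889453584941925
30,45,15 [(np.float64(-172.08585201465505), np.float64(0.036703357220295996)), (np.float64(90.3850534569693), np.float64(0.0346744595879013)), (np.float64(-86.42245250115641), np.float64(0.0416190043465281))] 45-15 -87.8733652639492 0-30 2.7168316203257095
```

Centring on the ticks gives the axis at (0.4696,-0.2667). Zero heads about +2.4° and the pointer about -23°, so the knob stands at about 4.2 min. I go in at yaw 157, down to z = 0.10.

apply_moves(delta_pos=[[-0.002,-0.002,0.03],[-0.004,-0.005,0.07],[-0.006,-0.008,0.12],[-0.009,-0.012,0.17],[-0.009,-0.012,0.21],[-0.009,-0.012,0.23],[-0.009,-0.012,0.23],[-0.009,-0.012,0.23],[-0.009,-0.012,0.23],[-0.009,-0.012,0.23]], twist=[-0.03,-0.07,-0.12,-0.16,-0.19,-0.208,-0.208,-0.208,-0.208,-0.208])

```text
clock: 2.7
position: [0.4688, -0.2687, 0.1012]
eef_rot: [-180.0, 0.0, 156.5]
force: [1.3, 0.6, -0.1]
gripper_width: 0.0853
grip_force: 0.0
```

```bash
python3 - <<'E'
from h import *
from rig import manip
s=manip.sense(); print(s["position"],s["eef_rot"],s["joint_pos"],s["force"],s["wrist_torque"],s["clock"])
c=manip.read_camera("wrist"); np.savez("w2.npz",**c)
f=c["frame"].copy(); u,v=proj(c,(.4696,-.2667,.03)); print(u,v)
u,v=int(u),int(v); print(max(v-90,0),u-120)
cv2.imwrite("pics/w2.png",cv2.resize(f[max(v-90,0):v+90,u-120:u+120],(800,600),interpolation=2))
E
```

```text
[ 0.46877593 -0.2687466   0.10116323] [-1.79987582e+02  3.40451764e-02  1.56482614e+02] [ 47.57805996  26.2621423  -31.69143506 106.40613374  17.16262508
  52.05780884  74.34417287] [ 1.29391197  0.61403535 -0.11041356] [-0.03603077 -0.0099073   0.04415935] 2.7
262.16877873796346 186.76078322911872
96 142
```

View pics/w2.png

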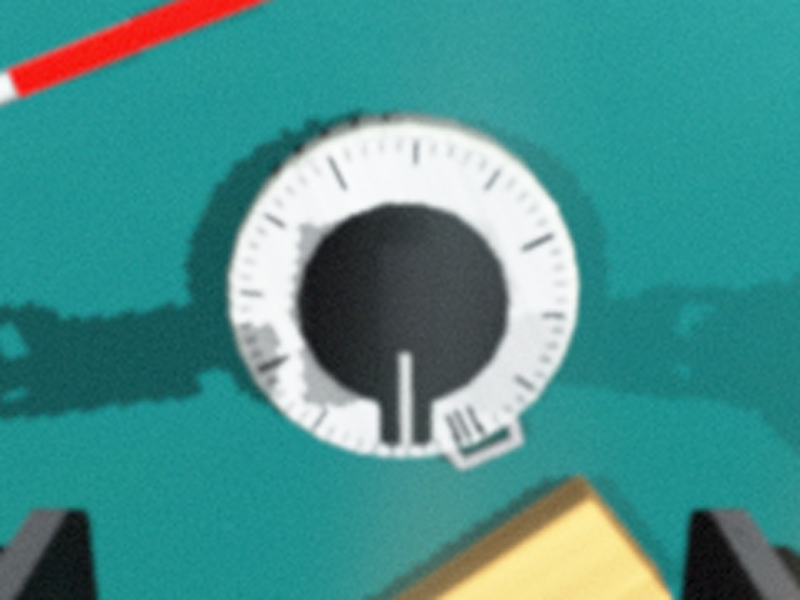

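```bash
python3 - <<'E'
from m import *
from rig import manip
c=np.load("w2.npz"); k=600/180
def w(x,y,z): return ray(c,(x+.5)/k-.5+142,(y+.5)/k-.5+96,z)[:2]
A=lambda d: np.degrees(np.arctan2(d[1],d[0]))
t=[w(466,425,.03),w(272,365,.03),w(338,173,.03),w(537,242,.03)]
print("ctr",(t[0]+t[2])/2,(t[1]+t[3])/2,"zero dir",A(t[0]-t[2]),A(t[1]-t[3])+90, [np.linalg.norm(q-sum(t)/4) for q in t])
a,b=w(404,353,.064),w(406,443,.064); print(a,b,A(b-a), "tip from c",A(b-sum(t)/4))
print("zero",t[0])
s=manip.sense(); print(s["position"],s["eef_rot"],s["clock"])
E
```

```text
ctr [ 0.47000761 -0.26606112] [ 0.46986978 -0.26677943] zero dir 2.5151612168769404 2.5164664285238274 [np.float64(0.03826785104866325), np.float64(0.03856416993619491), np.float64(0.03809863970314749), np.float64(0.037852612727205096)]
[ 0.47048122 -0.26696397] [ 0.49143841 -0.27545581] -22.05776683578237 tip from c -22.79521390093271
zero [ 0.50815241 -0.26438557]
[ 0.468774   -0.26871859  0.10110422] [-1.79989748e+02  3.17660746e-02  1.56491056e+02] 2.75
```

apply_moves(delta_pos=[[0,0.006,0.02],[0,0.006,0.05],[0,0.006,0.08],[0,0.006,0.11],[0,0.006,0.13],[0,0.006,0.145],[0,0.006,0.15],[0,0.006,0.15],[0,0.006,0.15],[0,0.006,0.15]], twist=[-0.006,-0.006,-0.006,-0.006,-0.006,-0.006,-0.006,-0.006,-0.006,-0.006], grip=-0.2, grip_force=60)

```text
clock: 4.0
position: [0.4697, -0.2666, 0.0411]
eef_rot: [-180.0, 0.0, 157.6]
force: [0.7, 0.4, -0.5]
gripper_width: 0.051
grip_force: 0.0
```

```bash
python3 - <<'E'
from h import *
from rig import manip
s=manip.sense(); print(s["position"],s["eef_rot"],s["force"],s["wrist_torque"],s["gripper_width"])
E
```

```text
[ 0.46974007 -0.26656075  0.0410861 ] [-1.79991007e+02  3.05028543e-02  1.57598780e+02] [ 0.73610998  0.37275146 -0.45428354] [0.03527274 0.0298013  0.00192607] 0.05096688527299021
```

Position is spot on, so I close. The knob stays unpressed until the grip holds.

apply_moves(delta_pos=[[0,0,0],[0,0,0],[0,0,0],[0,0,0],[0,0,0],[0,0,0],[0,0,0],[0,0,0],[0,0,0],[0,0,0]], twist=[0,0,0,0,0,0,0,0,0,0], grip=1, grip_force=60)

```text
clock: 5.25
position: [0.4696, -0.2664, 0.0408]
eef_rot: [-180.0, 0.0, 157.6]
force: [0.5, -0.9, -0.6]
gripper_width: 0.0003
grip_force: 0.0
```

The gripper shut on nothing, which I did not expect, so I look.

```bash
python3 - <<'E'
from h import *
from rig import manip
s=manip.sense(); print(s["position"],s["force"],s["gripper_width"],s["grip_force"])
c=manip.read_camera("wrist"); np.savez("w3.npz",**c)
d=manip.read_camera("scene"); np.savez("s3.npz",**d)
b=cv2.resize(d["frame"][195:305,120:240],(390,358),interpolation=2)
b=cv2.copyMakeBorder(b,0,300-0-0,0,0,0)[:384]
b=cv2.copyMakeBorder(b,0,384-b.shape[0],0,0,0)
a=cv2.resize(c["frame"][100:384,120:400],(379,384))
cv2.imwrite("pics/w3.png",np.hstack([a,b]))
E
```

```text
[ 0.46958303 -0.26644105  0.04082123] [ 0.46828909 -0.93225394 -0.55546932] 0.0003363648872976796 0.0
```

View pics/w3.png

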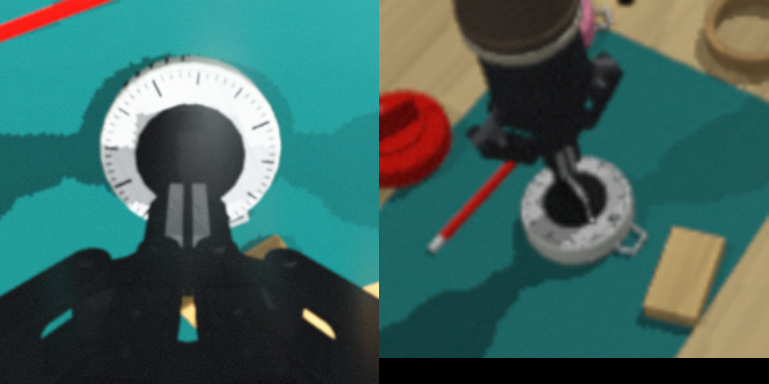

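```bash
python3 - <<'E'
from h import *
for n,sx,x0,y0,off in (("w3",379/280,120,100,0),("s3",390/120,120,195,379)):
    c=np.load(n+".npz")
    for p in [(.4696,-.2664,z) for z in (.03,.041,.064,.08,.1)]:
        u,v=proj(c,p); print(n,p[2],"crop",round((u-x0)*sx+off),round((v-y0)*sx))
    th=np.radians(-22.4)
    for r in (.025,-.025):
        u,v=proj(c,(.4699+r*np.cos(th),-.2664+r*np.sin(th),.064));print("bar end",r,round((u-x0)*sx+off),round((v-y0)*sx))
c=np.load("w3.npz");
cv2.imwrite("pics/w3b.png",cv2.resize(cv2.convertScaleAbs(c["frame"][150:290,175:345],alpha=2.2,beta=15),(728,600),interpolation=2))
E
```

```text
w3 0.03 crop 190 154
w3 0.041 crop 190 163
w3 0.064 crop 190 186
w3 0.08 crop 190 205
w3 0.1 crop 191 234
bar end 0.025 190 237
bar end -0.025 191 131
s3 0.03 crop 574 200
s3 0.041 crop 572 193
s3 0.064 crop 567 178
s3 0.08 crop 564 167
s3 0.1 crop 560 153
bar end 0.025 584 199
bar end -0.025 552 158
```

View pics/w3b.png

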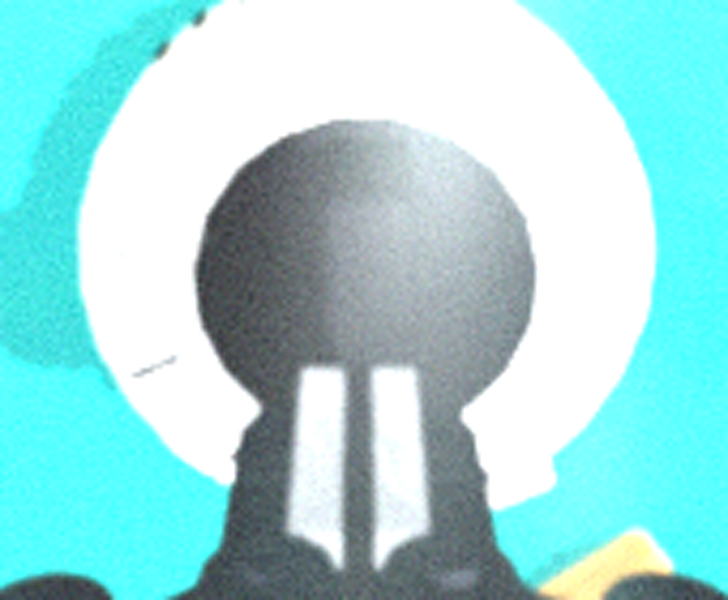

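The tips in the wrist view (shut strips end at crop (190,183), scaled by the 85 mm opening) sit about 39 mm behind the reported TCP, at z ≈ 0.08. So the fingers shut above the bar and nothing was touched. I reopen and go 32 mm lower, watching the force.

apply_moves(delta_pos=[[0,0,0],[0,0,0],[0,0,0],[0,0,0.01],[0,0,0.025],[0,0,0.04],[0,0,0.055],[0,0,0.07],[0,0,0.08],[0,0,0.08]], twist=[0,0,0,0,0,0,0,0,0,0], grip=-0.2)

```text
clock: 6.6
position: [0.4694, -0.2663, 0.0085]
eef_rot: [180.0, -0.0, 157.6]
force: [-0.3, -0.4, -0.0]
gripper_width: 0.0511
grip_force: 0.0
```

```bash
python3 - <<'E'
from h import *
from rig import manip
s=manip.sense(); print(s["position"],s["force"],s["gripper_width"],s["grip_force"],s["joint_pos"])
c=manip.read_camera("wrist"); np.savez("w4.npz",**c)
cv2.imwrite("pics/w4.png",cv2.convertScaleAbs(c["frame"][80:384,60:460],alpha=1.6,beta=10))
E
```

```text
[ 0.46938665 -0.26633313  0.00846931] [-0.25799669 -0.44006105 -0.020891  ] 0.051102613676686566 0.0 [ 44.31258025  33.23156844 -28.21827866 111.08931355  23.1073794
  41.305336    69.96236686]
```

View pics/w4.png

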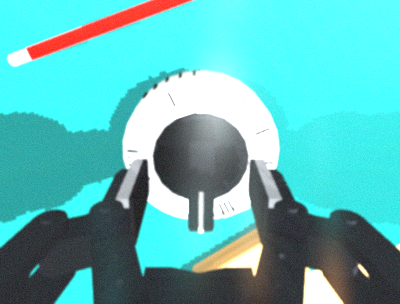

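The bar (pointer at (201,193)-(201,232)) now stands centred between the fingers at (148,165) and (250,165), with no contact. I close.

apply_moves(delta_pos=[[0,0,0],[0,0,0],[0,0,0],[0,0,0],[0,0,0],[0,0,0],[0,0,0],[0,0,0],[0,0,0],[0,0,0]], twist=[0,0,0,0,0,0,0,0,0,0], grip=1, grip_force=60)

```text
clock: 7.9
position: [0.4697, -0.2664, 0.0089]
eef_rot: [180.0, 0.0, 157.6]
force: [-0.8, 0.9, 5.7]
gripper_width: 0.0113
grip_force: 63.1
```

The bar is held (11 mm, 63 N) and already pressed at about 6 N. I press in small steps.

apply_moves(delta_pos=[[0,0,0.0005],[0,0,0.001],[0,0,0.0015],[0,0,0.002],[0,0,0.002],[0,0,0.002],[0,0,0.002],[0,0,0.002],[0,0,0.002],[0,0,0.002]], twist=[0,0,0,0,0,0,0,0,0,0])

```text
clock: 9.15
position: [0.4698, -0.2664, 0.0088]
eef_rot: [-180.0, 0.0, 157.6]
force: [-2.4, 1.6, 14.5]
gripper_width: 0.0112
grip_force: 64.3
```

apply_moves(delta_pos=[[0,0,0.0005],[0,0,0.0005],[0,0,0.0005],[0,0,0.0005],[0,0,0.0005],[0,0,0.0005],[0,0,0.0005],[0,0,0.0005],[0,0,0.0005],[0,0,0.0005]], twist=[0,0,0.01,0.02,0.03,0.045,0.06,0.075,0.09,0.1])

```text
clock: 10.4
position: [0.4698, -0.2664, 0.0088]
eef_rot: [-180.0, 0.0, 139.6]
force: [-4.2, 3.3, 16.4]
gripper_width: 0.0116
grip_force: 64.7
```

```bash
python3 - <<'E'
from rig import manip
s=manip.sense(); print(s["position"],s["eef_rot"],s["force"],s["wrist_torque"])
E
```

```text
[ 0.46983229 -0.26644037  0.00881183] [-1.79982950e+02  4.93354131e-02  1.39561111e+02] [-4.19865958  3.32104581 16.4131601 ] [0.33850526 0.85674984 0.1814741 ]
```

apply_moves(delta_pos=[[0.0004,0,0],[0.0008,0,0],[0.0008,0,0],[0.0008,0,0],[0.0008,0,0],[0.0008,0,0],[0.0008,0,0],[0.0008,0,0],[0.0008,0,0],[0.0008,0,0]], twist=[0.01,0.03,0.055,0.08,0.105,0.13,0.155,0.18,0.195,0.2])

```text
clock: 11.65
position: [0.4697, -0.2664, 0.0088]
eef_rot: [180.0, 0.1, 103.6]
force: [-3.0, 1.4, 16.7]
gripper_width: 0.0112
grip_force: 64.6
```

apply_moves(delta_pos=[[0,0,0],[0,0,0],[0,0,0],[0,0,0],[0,0,0],[0,0,0],[0,0,0],[0,0,0],[0,0,0],[0,0,0]], twist=[0.015,0.045,0.08,0.115,0.15,0.185,0.22,0.25,0.275,0.29])

```text
clock: 12.9
position: [0.4697, -0.2663, 0.0088]
eef_rot: [180.0, -0.0, 51.3]
force: [-2.3, 2.1, 16.4]
gripper_width: 0.0117
grip_force: 64.6
```

apply_moves(delta_pos=[[0,0,0],[0,0,0],[0,0,0],[0,0,0],[0,0,0],[0,0,0],[0,0,0],[0,0,0],[0,0,0],[0,0,0]], twist=[0,-0.01,-0.035,-0.065,-0.1,-0.135,-0.17,-0.2,-0.22,-0.23])

```text
clock: 14.15
position: [0.4697, -0.2663, 0.0088]
eef_rot: [180.0, 0.0, 92.9]
force: [-2.6, 2.4, 15.5]
gripper_width: 0.0116
grip_force: 64.6
```

```bash
python3 - <<'E'
from rig import manip
s=manip.sense(); print(s["position"],s["eef_rot"],s["force"],s["wrist_torque"])
E
```

```text
[ 0.46969764 -0.26634269  0.00880291] [1.79952768e+02 2.40542460e-02 9.28703851e+01] [-2.56060982  2.44315479 15.51381706] [ 0.43617048  0.77614648 -0.13163488]
```

apply_moves(delta_pos=[[0,0,0],[0,0,0],[0,0,0],[0,0,0],[0,0,-0.01],[0,0,-0.05],[0,0,-0.1],[0,0,-0.16],[0,0,-0.22],[0,0,-0.25]], twist=[0,0,0,0,0,0,0,0,0,0], grip=-0.2)

```text
clock: 15.4
position: [0.4702, -0.2666, 0.1101]
eef_rot: [179.9, 0.1, 92.8]
force: [0.2, -0.6, 0.4]
gripper_width: 0.0512
grip_force: 0.0
```

```bash
python3 - <<'E'
from h import *
from rig import manip
s=manip.sense(); print(s["position"],s["eef_rot"],s["force"],s["gripper_width"],s["clock"])
c=manip.read_camera("wrist"); np.savez("w5.npz",**c)
u,v=map(int,proj(c,(.4699,-.2664,.03))); print(u,v,max(v-90,0),u-120)
cv2.imwrite("pics/w5.png",cv2.resize(c["frame"][max(v-90,0):max(v-90,0)+180,u-120:u+120],(800,600),interpolation=2))
E
```

```text
[ 0.4701564  -0.26659252  0.11007974] [1.79860378e+02 7.97158348e-02 9.27986379e+01] [ 0.22702133 -0.62979692  0.42366459] 0.05121571173021382 15.4
258 182 92 138
```

View pics/w5.png

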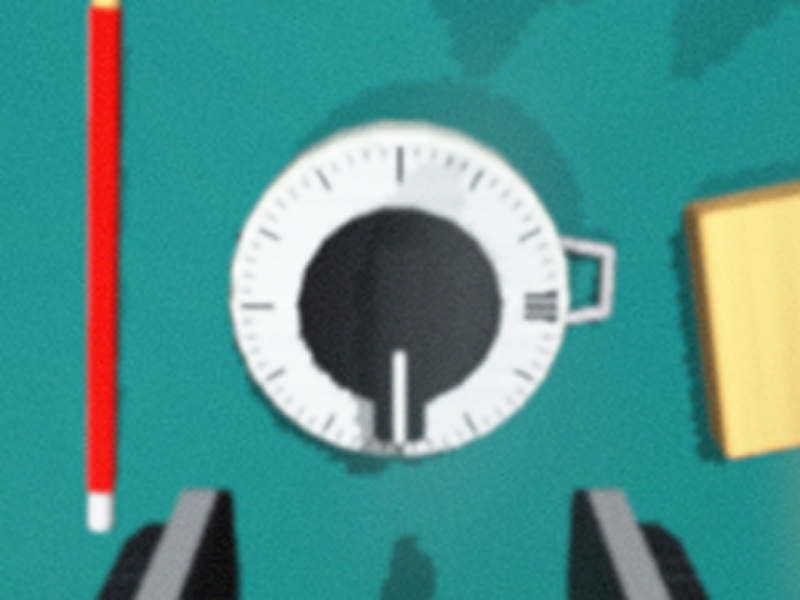

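The picture shows the pointer line at (400,350)-(400,440), on the 15 mark. The zero mark is at (542,305) opposite the 30 tick at (257,305), so the case hasn't turned. The fingers are clear, so I hand in.

```bash
python3 - <<'E'
from rig import manip
print(manip.hand_in())
E
```

```text
the job is handed in; nothing more can be done
None
```

I wound the white timer to about 21–22 minutes, going by the gripper's turn rather than a picture, and set it back to 15 under a steady 16 N or so; the last picture shows the pointer on 15, the case in place and the fingers clear, and I handed the job in (no verdict came back).

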